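# Clamp a sample under a click-limited press knob

## Task

On the small sample press, swing the parked bridge clockwise (seen from above) fully home over the grey sample disc by its upright peg, then turn the black knob clockwise until its slip clutch clicks with the pad pressed on the disc. Stop after one or two clicks of slip and let go, leaving the disc clamped. Do not push down or pull up on the knob, do not wind on through more clicks, and do not shift the disc or the things standing around.

Things in the scene. Friction and masses are not known exactly. Their poses are not given: they have to be found in the camera images.
- press: White sample press fixed on the bench: base 205 x 100 mm, 28 mm high, with a steel stage disc (60 mm across, top 32 mm above the bench). Origin: on the bench under the stage centre. x runs from the stage to the bridge's post; the post axis stands 90 mm from the origin along +x. z is up.
- bridge (a joint): Swing of the bridge about the post, rad: 0 = fully home against its stop, bridge pointing along the press's -x, so that the pad is over the stage centre; grows as it swings out anticlockwise seen from above (towards the press's -y side). Parked at 0.6 to 1.0. Dry friction of 0.12 N m holds it where it is left.
- post_axis (a point): Point on the post's upright axis about which the bridge swings, 92 mm above the bench.
- peg_grip (a point): Black upright peg near the bridge's free end, 14 mm across, standing from 88 to 120 mm above the bench; 145 mm from the post axis and 55 mm beyond the knob's axis. The point is on the peg's axis, 10 mm below its top. The bridge bar is 28 mm wide, its top 88 mm and its underside 70 mm above the bench.
- knob_grip (a point): Black fluted round knob on the screw, 34 mm across, 30 mm high, upright axis 90 mm from the post axis. The point is on the axis, 23 mm above the knob's underside and 7.5 mm below its top. Just under the knob is an aluminium flange, 46 mm across. Turned clockwise from above, knob and flange sink 4 mm per rad (so a gripper on the knob must sink along) until the pad is pressed on the disc.
- knob: The same knob, origin at its underside. It turns with 0.12 N m while the pad is free. On the disc the torque rises over 0.4 rad and the clutch slips at about 0.25 N m: the knob then turns on, the torque dipping to 0.15 at each click (clicks 0.52 rad apart, the first after 0.26 rad of slip), while screw and flange stand still and nothing sinks. A knob held up while turned slips too early.
- knob_mark (a point): Outer end of the white line on the knob's top, 16 mm from its axis. At the start it stands over the black line on the flange; the angle by which it has gone clockwise past that line is the slip of the clutch (wanted 0.27 to 1.4 rad in the end, with the pad pressed).
- screw_axis (a point): Point on the screw's axis at the flange's top, turning with flange and screw; its x axis points to the black line on the flange, its z axis is up.
- pad: Steel pad 14 mm across on a stiff spring (25 N/mm) under the screw; it moves up and down with the screw but does not turn. Origin: centre of its lower face. When the clutch slips the pad presses the disc with 25 to 40 N; more than 50 N (from pushing down on the knob) spoils the disc. The screw stays where it is let go.
- pad_face (a point): Centre of the pad's lower face; 2 to 8 mm above the disc's top at the start, so 0.5 to 2 rad of turning before it meets the disc. With the pad on the disc it is 40 mm above the bench.
- sample: Loose grey plastic disc, 30 mm across and 8 mm thick, lying on the middle of the stage. Origin: centre of its underside, 32 mm above the bench.
- sample_center (a point): Centre of the disc, half-way up.
- bottle: Bystander: small brown screw-cap bottle, 40 mm across, 75 mm high, beside the press. Origin at its foot.
- forceps: Bystander: steel forceps, 127 mm long, lying beside the press. Origin at its underside.
- timer: Bystander: white timer, 66 x 66 x 18 mm, on the other side of the press. Origin at its underside.
Things that resemble listed ones, but are neither listed nor needed, are in the scene too. There is more than one size of the press; the job needs the larger.

How it is judged:
On the way, in this order (a step that is already met when the one before it is completed fails the run):
1. the bridge is swung fully home over the disc (value of joint bridge below 0.04 rad), for 0.2 s.
2. with the bridge home and the pad pressed on the disc, the knob has slipped by at least one click (value of joint bridge below 0.04 rad and contact force between pad and sample above 15 N and y of knob_mark in the frame of screw_axis below -0.00427 m), for 0.1 s.
At the end, for the whole second after the job is handed in: Bridge home (within 0.04 rad), pad pressing the disc with more than 15 N and within 6 mm of its centre, knob slipped past the flange's line by 0.27 to 1.4 rad (one or two clicks), nothing moving, robot clear (all of step 2 and x of knob_mark in the frame of screw_axis above 0.00272 m and horizontal distance between sample_center and pad_face below 0.006 m and linear speed of sample below 0.01 m/s); the robot touches nothing.
It fails at once if the knob is wound on through a third click and beyond (slip over 1.4 rad) (x of knob_mark in the frame of screw_axis below 0.00272 m).
It fails at once if the pad presses the disc with more than 50 N (contact force between pad and sample above 50 N).
It fails at once if the disc is shifted by more than 6 mm (distance of sample_center from where it was at the start of the episode above 0.006 m).
It fails at once if a bystander is moved by more than 12 mm (distance of any of bottle, forceps, timer from where it was at the start of the episode above 0.012 m).
It also fails if it takes over 72 s, if anything falls off the work surface, if the arm or the gripper's body presses on something with over 40 N, if the wrist force passes 120 N, or if a joint passes its speed limit or range.

## Robot

A 7-joint arm with a two-finger parallel gripper is mounted at the origin on a cart in front of the work surface, level with it; the furniture and walls round the work are solid. World frame = base frame: x ahead of the robot, y to its left, z up, the work surface at z = 0. Lengths are in m, angles in rad, forces in N, time in s.
With the tool pointing down it reaches from about 0.425 to 0.925 m from the base axis. Payload 6.8 kg.
Tool frame: the origin (TCP) lies midway between the tips of the shut fingers; the grasp point (between the pads) lies r.grasp_offset behind it (r.grasp_offset is the distance from the TCP to the grasp point, in m); z points along the fingers, y is the direction in which the jaws open and shut (so a half turn about z gives the same grasp; the last joint's range is limited). The gripper opens to 85 mm and grips with 20 to 120 N. Pads are 22 mm wide; open, the fingers measure 114 mm over their backs; the gripper's body (76 mm by 85 mm) begins 54 mm behind the grasp point. The pads swing forward as they close: fully open they stand 13 mm farther back than shut.
Start: joints at [1.204, 0.477, 0.022, 1.555, -0.011, 1.109, -0.083], TCP at [0.173, -0.653, 0.231] pointing down, gripper open.
Joint ranges: [-2.96, 2.96], [-0.34, 2.1], [-1.41, 1.46], [0.24, 2.44], [-1.37, 4.51], [0.17, 1.92], [-2.96, 2.96]. Speed limits (rad/s): [2.39, 2.39, 3.14, 3.14, 3.14, 3.14, 3.14].

## Interface

Orientations are given as a rotation vector (axis times angle).
In Python, from bench import r gives the robot as it stands. The module is installed in compiled form; this text tells all that it offers.
- The arm moves only by the tool send_rows, never from a script. Its argument "moves" is one flat list of numbers, 4 for each row, row after row: the shift along the tool's x, y, z in mm, then the turn about the tool's z in degrees. A call has 1 to 8 rows; each row is the pose to reach, as a shift and turn from the pose commanded when the call began, along the tool's axes at that moment; what a row does not reach only later rows make up. A row lasts 1/8 s, in which the tool goes at most 62.5 mm and 10.7 degrees, less where a joint would pass 70% of its speed; a pose out of reach is approached as far as the arm can. A call with a gripper value outside its range is refused whole. "hand" is the closure, from 0 (fully open) to 1 (shut), set as the call begins (left out, the last holds). The fingers move at their own pace and stop on an object; "newtons" is the grip in N (left out, the last holds). Time passes only in rows, so rows that repeat a pose let the fingers close. It gives the time, the measured TCP pose, the force and the opening at its end, in the units of the state.
- r.get_obs(): the state, without advancing time (a new reading comes with each control period).
- r.grab_frame(name): name is "scene" or "top"; returns a dict with "img" (420x560x3 uint8, red, green, blue), "mtx" (3x3 intrinsics, pixels), "D" ([k1, k2, p1, p2, k3] as OpenCV has them; the pictures are not rectified), "world_to_cam" (4x4, takes a point from world to camera coordinates). Camera axes: x right, y up, looking along -z (the intrinsics and any distortion apply to the point x, -y, -z); pixel columns grow to the right and rows downward; lengths in m; the calibration is good to about 2 mm. A picture is of the moment at which its call begins. There is no depth.
- r.hand_in(): hands the job in, once; it reports no verdict.
The state is a dict: "clock": time; "joints": joint angles; "qvel": joint speeds; "tau": joint torques, N m; "tcp_pos": TCP position; "orientation": TCP orientation; "contact_force": force on the tool from outside, world axes, zero at the start; "moment": the same for the moment, N m; "grip_width": finger opening in m.
Only numpy, scipy, OpenCV 4.12 (cv2) and the standard library are available. Lean on these libraries where they do the work, as an engineer would, in place of code of your own. Each camera call takes 0.05 s, during which the arm holds its last target.

## Working session

There is one attempt and no reset: what is moved stays moved. The work goes in short steps, Python scripts to look and compute and a tool call to move; the robot and the scene stay as the last step left them, time stands still between calls to the robot, and variables do not carry over. Pictures are saved under pics/ and viewed, and the job is handed in when it is done.

Besides the shell and the picture viewer there is one more tool, called after "Call:" by a JSON object that holds its "op" and its "data", one argument or row to a line. send_rows: Moves the arm, as the interface text tells. Its arguments: {"type":"object","properties":{"moves":{"type":"array"},"hand":{"type":"number"},"newtons":{"type":"number"}},"required":["moves"]}

```bash
mkdir -p pics; python3 - <<'E'
from bench import r
import cv2,pickle
o=r.get_obs();print({k:o[k] for k in o}, r.grasp_offset)
for n in("scene","top"):
    f=r.grab_frame(n);pickle.dump(f,open(f"{n}0.pkl","wb"));cv2.imwrite(f"pics/{n}0.png",f["img"][:,:,::-1]);print(f["mtx"],f["D"],f["world_to_cam"])
E
```

```text
{'clock': 0.0, 'joints': array([ 1.2038984 ,  0.47780583,  0.02233062,  1.55644902, -0.01151455,
        1.10932976, -0.0830804 ]), 'qvel': array([-0.00020842, -0.00114471,  0.000215  ,  0.00088092, -0.00114564,
        0.00032159, -0.00142201]), 'tau': array([ 4.98897589e-04, -5.96445322e+01,  1.60808779e+00, -2.81204438e+01,
        1.24809542e-02,  9.42626910e-03,  3.84603309e-07]), 'tcp_pos': array([ 0.17258536, -0.65194062,  0.23032274]), 'orientation': array([-3.11350552e+00, -4.05216004e-01,  5.66675610e-04]), 'contact_force': array([ 0.30476809,  0.18699856, -0.04206972]), 'moment': array([-0.03829692, -0.04047948,  0.01224558]), 'grip_width': 0.08479932267043068} 0.0187
[[421.05106052   0.         286.94210753]
 [  0.         421.05106052 207.78645068]
 [  0.           0.           1.        ]] [-0.11686573  0.          0.          0.          0.        ] [[ 0.71383838 -0.70010135 -0.01711352 -0.42764332]
 [ 0.53550696  0.52994059  0.6575677  -0.33834835]
 [-0.45129488 -0.47856147  0.75320107 -0.7357197 ]
 [ 0.          0.          0.          1.        ]]
[[499.67574361   0.         277.74385913]
 [  0.         499.67574361 209.50769439]
 [  0.           0.           1.        ]] [0.04109513 0.         0.         0.         0.        ] [[ 0.02185458 -0.9997605  -0.00114948 -0.09150002]
 [ 0.99275725  0.0215656   0.11818619 -0.52691354]
 [-0.11813309 -0.00372406  0.99299079 -0.97478533]
 [ 0.          0.          0.          1.        ]]
```

View pics/scene0.png

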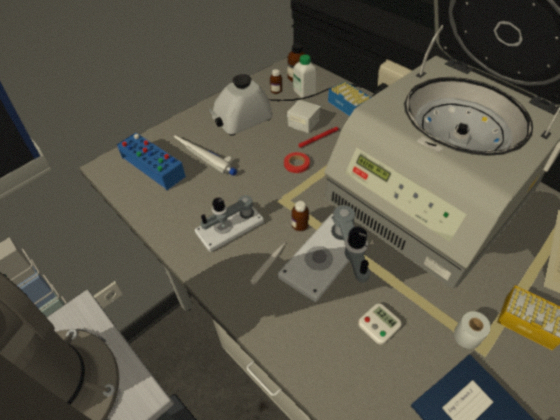

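View pics/top0.png

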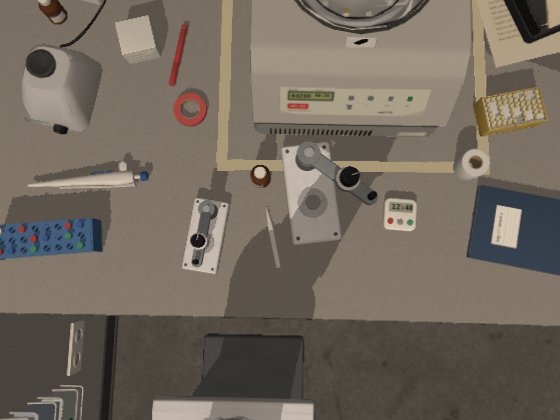

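The scene shows two presses. The larger has its post near (309,155) in top, stage at (313,203), knob (349,177) and peg (372,196). The smaller decoy is at (205,235). Next I'll enlarge the top view and measure.

```bash
python3 - <<'E'
import cv2,pickle
f=pickle.load(open("top0.pkl","rb"));c=f["img"][130:255,260:430,::-1];cv2.imwrite("pics/topz.png",cv2.resize(c,None,fx=4.5,fy=4.5,interpolation=cv2.INTER_CUBIC))
f=pickle.load(open("scene0.pkl","rb"));c=f["img"][190:310,260:420,::-1];cv2.imwrite("pics/scz.png",cv2.resize(c,None,fx=5,fy=5,interpolation=cv2.INTER_CUBIC))
E
```

```text
(no output)
```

View pics/topz.png

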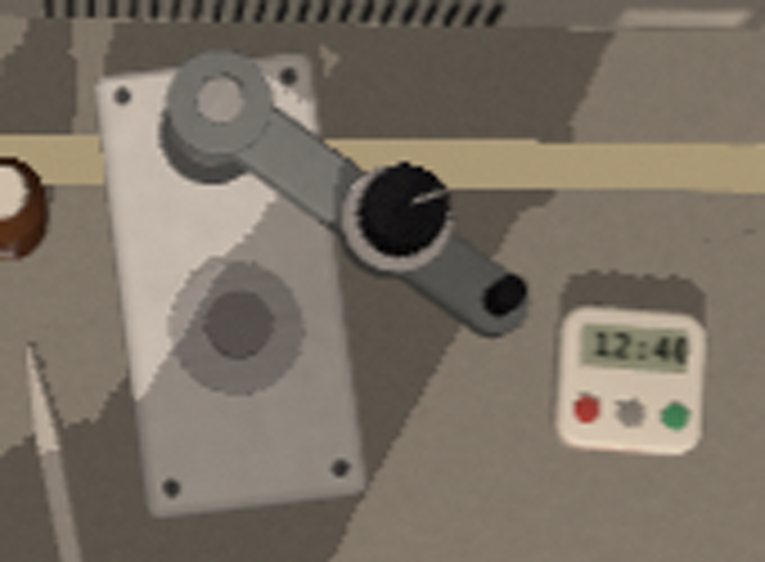

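View pics/scz.png

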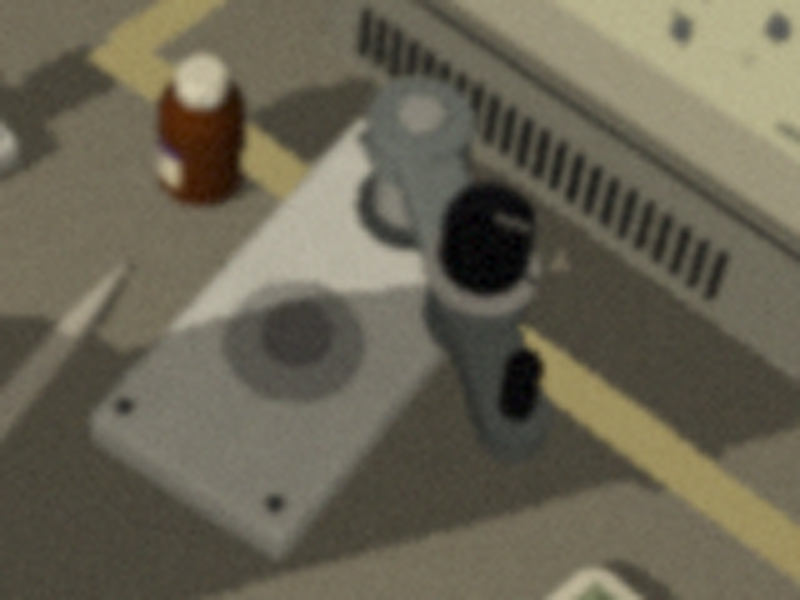

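```bash
cat > h.py <<'E'
import cv2,numpy as np
def ray(f,px):
    u=cv2.undistortPoints(np.array([[px]],float),f["mtx"],np.array(f["D"]))[0,0]
    W=f["world_to_cam"];R=W[:3,:3];c=-R.T@W[:3,3]
    return c,R.T@np.array([u[0],-u[1],-1])
def onz(f,px,z):
    c,d=ray(f,px);return (c+d*(z-c[2])/d[2])
def two(f1,p1,f2,p2):
    c1,d1=ray(f1,p1);c2,d2=ray(f2,p2);d1/=np.linalg.norm(d1);d2/=np.linalg.norm(d2)
    s=np.linalg.lstsq(np.c_[d1,-d2],c2-c1,rcond=None)[0];a=c1+s[0]*d1;b=c2+s[1]*d2
    return (a+b)/2,np.linalg.norm(a-b)
def proj(f,P):
    p=f["world_to_cam"]@np.r_[P,1];q=np.array([[p[0],-p[1],-p[2]]])
    return cv2.projectPoints(q,np.zeros(3),np.zeros(3),f["mtx"],np.array(f["D"]))[0][0,0]
E
python3 - <<'E'
import pickle;from h import *
t=pickle.load(open("top0.pkl","rb"));s=pickle.load(open("scene0.pkl","rb"))
T=lambda x,y:(x/4.5+259.6,y/4.5+129.6)
S=lambda x,y:(x/5+259.6,y/5+189.6)
sc=[onz(t,T(*p),.028) for p in((122,96),(288,76),(171,488),(341,468))]
for p in sc:print(p)
ctr=sum(sc)/4;print("basectr",ctr)
ax=(sc[0]+sc[1]-sc[2]-sc[3]);ax/=np.linalg.norm(ax);print("axis",ax,np.arctan2(ax[1],ax[0]))
sam=onz(t,T(239,324),.040);print("sample",sam, "stage",onz(t,T(236,328),.032))
print("sample scene",onz(s,S(297,332),.04))
post=onz(t,T(219,99),.092);print("post",post,"scene",onz(s,S(424,113),.092),two(t,T(219,99),s,S(424,113)),"pred",sam+.09*ax)
peg=onz(t,T(510,288),.12);print("peg",peg,two(t,T(510,288),s,S(525,360)))
d=peg-post;print("r",np.hypot(*d[:2]),"bridge ang",(np.arctan2(d[1],d[0])-np.arctan2(-ax[1],-ax[0])))
print("knob",two(t,T(405,206),s,S(490,215)))
print("timer",onz(t,T(630,380),.018), "bottle",onz(t,T(5,190),.075))
E
```

```text
[ 0.65028184 -0.09569979  0.028     ]
[ 0.66115572 -0.17104571  0.028     ]
[ 0.47240392 -0.12106003  0.028     ]
[ 0.48299961 -0.1966735   0.028     ]
basectr [ 0.56671027 -0.14611976  0.028     ]
axis [0.98990038 0.14176475 0.        ] 0.1422439449686678
sample [ 0.54516493 -0.14955636  0.04      ] stage [ 0.54442199 -0.1487708   0.032     ]
sample scene [ 0.54485417 -0.15203911  0.04      ]
post [ 0.6345051  -0.13624264  0.092     ] scene [ 0.63706072 -0.13705424  0.092     ] (array([ 0.6351944 , -0.13696243,  0.09310881]), np.float64(0.00241068707944254)) pred [ 0.63425596 -0.13679753  0.04      ]
peg [ 0.55145487 -0.25460836  0.12      ] (array([ 0.55194211, -0.25507386,  0.11936973]), np.float64(0.0010141662879839136))
r 0.1445952472266911 bridge ang 0.8167259853766207
knob (array([ 0.58209982, -0.20996068,  0.13790774]), np.float64(0.0024926190132836933))
timer [ 0.52644735 -0.32772211  0.018     ] bottle [ 0.59653383 -0.0454836   0.075     ]
```

```bash
cat >> h.py <<'E'
from scipy.spatial.transform import Rotation as Rn
def delta(o,target,yawx=None):
    R=Rn.from_rotvec(o["orientation"]).as_matrix();yaw=np.arctan2(R[1,0],R[0,0])
    d=R.T@(np.array(target)-o["tcp_pos"])*1e3
    t=0 if yawx is None else -np.degrees((yawx-yaw+np.pi)%(2*np.pi)-np.pi)
    return np.round(d,1),round(t,1),"yaw",round(yaw,3),"tilt",np.round(R[:,2],3)
E
python3 - <<'E'
from bench import r;from h import *
print(delta(r.get_obs(),[.552,-.255,.17],.96))
E
```

```text
(array([ 468.4, -286.6,   60.8]), np.float64(-40.2), 'yaw', np.float64(0.259), 'tilt', array([-0.001,  0.002, -1.   ]))
```

Call:
{"op": "send_rows", "data": {
  "moves": [50,-30,0,-4,100,-61,0,-8,150,-92,0,-12,200,-122,0,-16,250,-153,0,-20,300,-184,0,-24,350,-214,0,-28,400,-245,0,-32],
  "hand": 0.45,
  "newtons": 20
}}

```text
clock: 1.1
tcp_pos: [0.4976, -0.3119, 0.2311]
orientation: [-2.881, -1.251, 0.001]
contact_force: [0.1, -0.5, 0.7]
grip_width: 0.0472
```

```bash
python3 - <<'E'
from bench import r;from h import *
o=r.get_obs();print(o["clock"],o["tcp_pos"],o["joints"],o["grip_width"],delta(o,[.552,-.255,.15],.96))
E
```

```text
1.1 [ 0.49756184 -0.31185867  0.23107563] [ 0.65753399  0.34807547 -0.25810496  1.75745881  0.10071075  1.04931447
 -0.38752649] 0.04715394311023677 (array([78.7,  1. , 81.1]), np.float64(-8.1), 'yaw', np.float64(0.819), 'tilt', array([-0.,  0., -1.]))
```

Call:
{"op": "send_rows", "data": {
  "moves": [40,0,20,-4,79,1,40,-8,79,1,81,-8,79,1,81,-8,79,1,81,-8]
}}

```text
clock: 1.72
tcp_pos: [0.5516, -0.2573, 0.1513]
orientation: [2.789, 1.444, 0.0]
contact_force: [0.3, 0.0, 0.5]
grip_width: 0.0473
```

```bash
cat > snap.py <<'E'
import sys,pickle
from bench import r;from h import *
n=sys.argv[1]
x,y,w,hh=230,120,220,160
t=r.grab_frame("top");pickle.dump(t,open(f"top{n}.pkl","wb"))
s=r.grab_frame("scene");pickle.dump(s,open(f"scene{n}.pkl","wb"))
a=cv2.resize(t["img"][130:255,265:425,::-1],(640,500),interpolation=cv2.INTER_CUBIC)
b=cv2.resize(s["img"][170:295,260:420,::-1],(640,500),interpolation=cv2.INTER_CUBIC)
cv2.imwrite(f"pics/t{n}.png",a);cv2.imwrite(f"pics/s{n}.png",b)
o=r.get_obs();print(o["clock"],o["tcp_pos"],"q7",o["joints"][-1],o["grip_width"],o["contact_force"],o["moment"])
E
python3 snap.py 1;python3 -c "
from bench import r;from h import *
o=r.get_obs();print(delta(o,[.552,-.255,.0935],.96))"
```

```text
1.825 [ 0.55217814 -0.2574829   0.15213757] q7 -0.4238465075992809 0.046979546278735136 [-0.18836429  0.13103914  0.75838876] [-0.00841292 -0.01451359 -0.00199352]
(array([ 1.9, -1.7, 58.6]), np.float64(-0.3), 'yaw', np.float64(0.956), 'tilt', array([ 0.002, -0.001, -1.   ]))
```

View pics/s1.png

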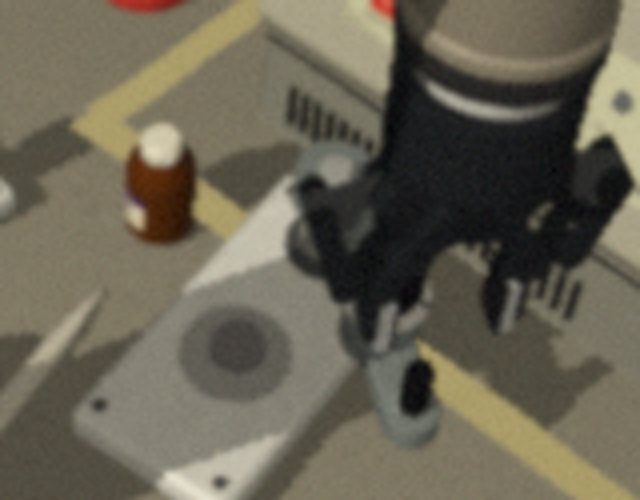

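The fingers are above the peg, with the jaws across the bridge; in the enlarged view the tips are at (385,330) and (510,310) and the peg at (415,385). Next I descend and grip.

Call:
{"op": "send_rows", "data": {
  "moves": [2,-2,30,0,2,-2,58,0,2,-2,58,0]
}}

```text
clock: 2.2
tcp_pos: [0.55, -0.2538, 0.0918]
orientation: [-2.788, -1.445, 0.003]
contact_force: [-0.2, 0.1, -0.2]
grip_width: 0.0468
```

Call:
{"op": "send_rows", "data": {
  "moves": [0,0,0,0,0,0,0,0,0,0,0,0,0,0,0,0,0,0,0,0],
  "hand": 1,
  "newtons": 20
}}

```text
clock: 2.82
tcp_pos: [0.5522, -0.2542, 0.0941]
orientation: [2.787, 1.445, 0.003]
contact_force: [-0.7, -0.5, 6.3]
grip_width: 0.0135
```

```bash
python3 snap.py 2
```

```text
2.925 [ 0.55214671 -0.25422167  0.09411455] q7 -0.45412641848256546 0.013376065219438373 [-1.59415784 -0.42268571  7.50656119] [-0.04962358  0.2677932  -0.00294789]
```

View pics/s2.png

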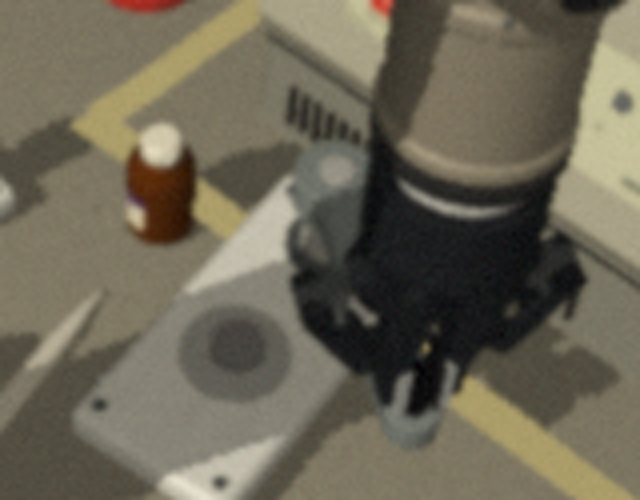

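Gripped at 13.4 mm, which fits the 14 mm peg. Now swing it along the arc.

Call:
{"op": "send_rows", "data": {
  "moves": [0.7,-13.9,-1,5.5,2.7,-27.7,-1.5,11,6,-41.2,-1.5,16.5,10.6,-54.3,-1.5,22,16.4,-67,-1.5,27.5,23.4,-79,-1.5,33,31.5,-90.3,-1.5,38.5,40.7,-100.7,-1.5,44]
}}

```text
clock: 3.92
tcp_pos: [0.493, -0.1622, 0.0942]
orientation: [3.127, 0.291, 0.004]
contact_force: [3.7, -0.5, -6.4]
grip_width: 0.0132
```

```bash
python3 - <<'E'
from bench import r;from h import *
o=r.get_obs();d=o["tcp_pos"][:2]-[.635,-.137]
print(np.hypot(*d),(np.arctan2(d[1],d[0])+np.pi-.142),o["contact_force"],o["moment"],o["grip_width"])
for th in(0,-.04): print(delta(o,[.635-.145*np.cos(.142+th),-.137-.145*np.sin(.142+th),o["tcp_pos"][2]],.142+th))
E
```

```text
0.14417661017906042 0.0336902252267052 [ 3.74059831 -0.54622042 -6.4349811 ] [-0.17784382 -0.81782647 -0.10367179] 0.013242442573978936
(array([-0.7, -4.9, -0. ]), np.float64(2.5), 'yaw', np.float64(0.185), 'tilt', array([ 0.002, -0.   , -1.   ]))
(array([ -0.3, -10.7,  -0. ]), np.float64(4.8), 'yaw', np.float64(0.185), 'tilt', array([ 0.002, -0.   , -1.   ]))
```

Call:
{"op": "send_rows", "data": {
  "moves": [0,-2.5,0,1,0,-5,0,2,0,-7,0,2.7,0,-8,0,2.7,0,-8,0,2.7]
}}

```text
clock: 4.55
tcp_pos: [0.4922, -0.1569, 0.0943]
orientation: [3.131, 0.221, 0.005]
contact_force: [7.0, -5.6, -5.7]
grip_width: 0.0134
```

```bash
python3 snap.py 3;python3 - <<'E'
from bench import r;from h import *
o=r.get_obs();d=o["tcp_pos"][:2]-[.635,-.137]
print(np.hypot(*d),(np.arctan2(d[1],d[0])+np.pi-.142),delta(o,o["tcp_pos"]))
E
```

```text
4.65 [ 0.49216631 -0.1568627   0.09424891] q7 -1.3082670721856724 0.013232378851569243 [ 5.79690641 -5.71781187 -4.95407258] [-1.19862614 -1.29665738 -0.05816047]
0.1442081522872077 -0.003824408889001235 (array([0., 0., 0.]), 0, 'yaw', np.float64(0.141), 'tilt', array([ 0.003, -0.002, -1.   ]))
```

View pics/s3.png

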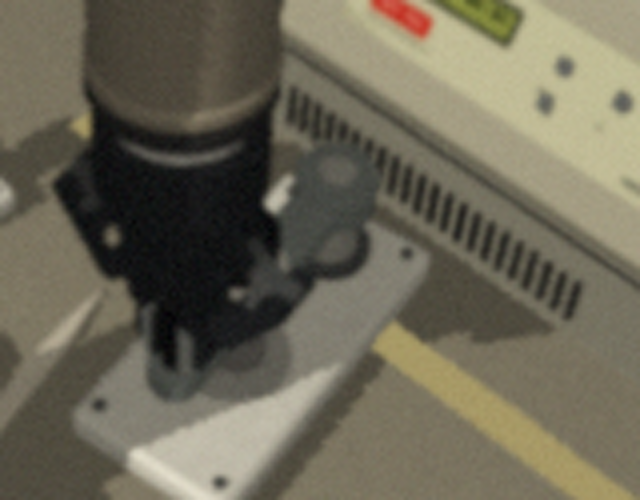

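The bridge is against its stop: about 5.7 N of reaction and an angle of about -0.004. Now release and lift.

Call:
{"op": "send_rows", "data": {
  "moves": [0,0,0,0,0,0,0,0,0,0,0,0],
  "hand": 0.55
}}

```text
clock: 5.03
tcp_pos: [0.4903, -0.1543, 0.0938]
orientation: [-3.133, -0.223, 0.001]
contact_force: [-0.3, 0.4, 0.1]
grip_width: 0.0385
```

Call:
{"op": "send_rows", "data": {
  "moves": [0,4,-10,0,0,4,-50,0,-20,4,-100,-8,-50,20,-120,-18,-80,30,-120,-28,-110,40,-120,-38,-110,60,-120,-48,-110,60,-120,-58]
}}

```text
clock: 6.02
tcp_pos: [0.3899, -0.2311, 0.2148]
orientation: [2.629, 1.717, 0.0]
contact_force: [-0.2, -0.3, -0.1]
grip_width: 0.0385
```

```bash
python3 snap.py 4
```

```text
6.125 [ 0.39011006 -0.22990747  0.21445937] q7 -0.05351874400566918 0.03836427748446285 [ 0.08745069 -0.35921224 -0.32092345] [-0.02872278  0.06477983 -0.00070867]
```

View pics/s4.png

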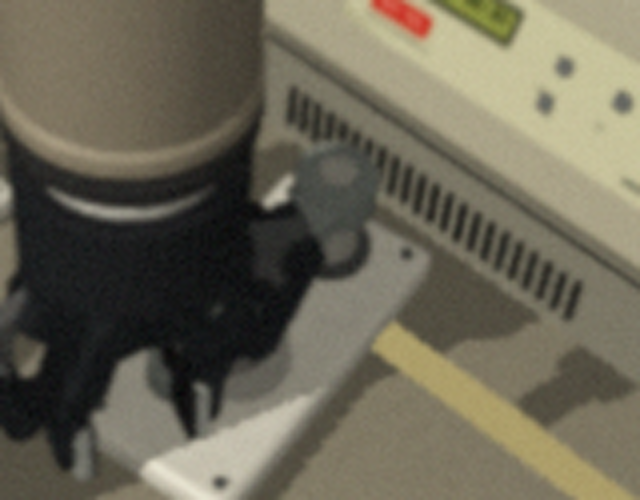

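View pics/t4.png

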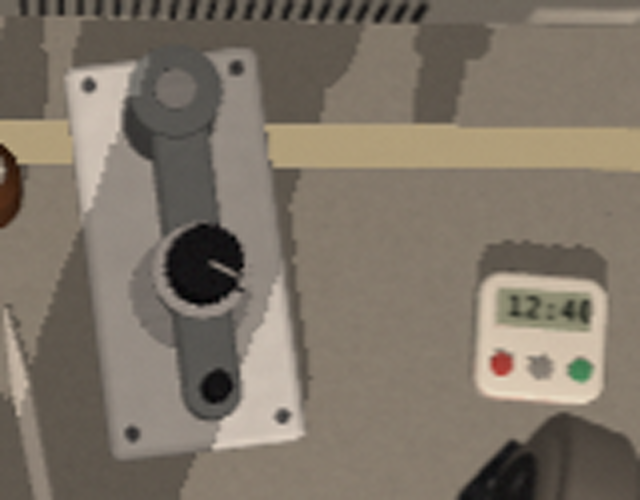

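The top view shows the bridge along the press axis: peg at (217,385), knob at (205,263) and white mark pointing right and down at (240,275).

```bash
python3 - <<'E'
import pickle;from h import *
from bench import r
t=pickle.load(open("top4.pkl","rb"))
T=lambda x,y:(x/4+264.6,y/4+129.6)
post=onz(t,T(176,88),.093);peg=onz(t,T(217,385),.12);d=peg-post
print(post,peg,np.hypot(*d[:2]),np.arctan2(d[1],d[0])+np.pi-.142)
for z in(.13,.138,.145):
  k=onz(t,T(204.5,263),z);e=k-post;print(z,k,np.hypot(*e[:2]))
o=r.get_obs();print(delta(o,[.545,-.150,.18]))
R=Rn.from_rotvec(o["orientation"]).as_matrix();print(R)
# initial knob zs from several points
t=pickle.load(open("top0.pkl","rb"));s=pickle.load(open("scene0.pkl","rb"))
for f,b in((t,(335,160,365,190)),(s,(335,220,372,290))):
  g=f["img"][b[1]:b[3],b[0]:b[2]].max(2)<45
  n,l,st,c=cv2.connectedComponentsWithStats(g.astype(np.uint8));i=st[1:,4].argsort()[::-1][:3]+1;print(c[i]+[b[0],b[1]],st[i]+[b[0],b[1],0,0,0])
E
```

```text
[ 0.63427911 -0.13682416  0.093     ] [ 0.48979618 -0.15604771  0.12      ] 0.14575616809502268 -0.009726208626480742
0.13 [ 0.54446531 -0.14889697  0.13      ] 0.09062157711678766
0.138 [ 0.54326972 -0.14831792  0.138     ] 0.09173230404473265
0.145 [ 0.54222357 -0.14781125  0.145     ] 0.09270888896913085
(array([135.7, 109.3,  34.5]), 0, 'yaw', np.float64(1.154), 'tilt', array([ 0.001, -0.   , -1.   ]))
[[ 4.04394909e-01  9.14584306e-01  5.51251337e-04]
 [ 9.14584470e-01 -4.04394793e-01 -3.13187775e-04]
 [-6.35134529e-05  6.30817454e-04 -9.99999799e-01]]
[[349.02405498 176.41924399]] [[340 166  20  21 291]]
[[356.95555556 237.41587302]
 [363.41111111 266.72222222]
 [371.         223.5       ]] [[348 227  19  22 315]
 [360 260   8  14  90]
 [371 222   1   4   4]]
```

```bash
python3 - <<'E'
import pickle;from h import *
t=pickle.load(open("top0.pkl","rb"));s=pickle.load(open("scene0.pkl","rb"))
T=lambda x,y:(x/4.5+259.6,y/4.5+129.6)
S=lambda x,y:(x/5+259.6,y/5+189.6)
print(two(t,T(444,192),s,S(530,226)))
# flange top/bottom
kxy=np.array([.635,-.137])+.09*np.array([np.cos(-2.183),np.sin(-2.183)]);print(kxy)
for z in(.105,.11,.12,.13,.135,.14,.145):
  p=proj(s,[*kxy,z]);q=proj(t,[*kxy,z]);print(z,(p-[259.6,189.6])*5,(q-[259.6,129.6])*4.5)
  # near/far extents of radius 17 in scene view
  a=np.linspace(0,6.28,60);P=np.array([proj(s,[kxy[0]+.017*np.cos(x),kxy[1]+.017*np.sin(x),z]) for x in a]);P=(P-[259.6,189.6])*5;print(P.min(0),P.max(0))
  P=np.array([proj(s,[kxy[0]+.023*np.cos(x),kxy[1]+.023*np.sin(x),z]) for x in a]);P=(P-[259.6,189.6])*5;print("fl",P.min(0),P.max(0))
E
```

```text
(array([ 0.58748681, -0.22506351,  0.14000354]), np.float64(0.001874473784626713))
[ 0.58327949 -0.21065453]
0.105 [480.81229563 266.52796119] [397.52018905 215.69318772]
[437.29062248 231.88692029] [524.3730385  302.10047796]
fl [421.94893012 219.87446754] [539.74698724 314.8799524 ]
0.11 [482.19721172 258.89035697] [399.19038113 213.50151467]
[438.47141766 224.18853687] [525.96093054 294.53130143]
fl [423.05780754 212.15633951] [541.40642047 307.3368177 ]
0.12 [485.00272052 243.39788119] [402.58488892 209.047248  ]
[440.86334648 208.576668  ] [529.17764482 279.17371486]
fl [425.30401859 196.50578563] [544.76806232 292.03067056]
0.13 [487.85672543 227.60931476] [406.05353602 204.49583704]
[443.29651334 192.67179702] [532.44999576 263.51721538]
fl [427.58890827 180.56337275] [548.18784838 276.42468086]
0.135 [489.30226845 219.60153928] [407.81642674 202.1827016 ]
[444.52886182 184.60710644] [534.10744138 255.57433621]
fl [428.74613937 172.48036765] [549.91996995 268.50668016]
0.14 [490.76036461 211.51675956] [409.59878378 199.84406134]
[445.77188387 176.46628044] [535.77928804 247.55365067]
fl [429.91338116 164.32154688] [551.66714129 260.5106066 ]
0.145 [492.23116077 203.35394829] [411.40093209 197.47949111]
[447.02570409 168.24832599] [537.46570408 239.45409714]
fl [431.09075038 156.08592943] [553.42953823 252.43538645]
```

Call:
{"op": "send_rows", "data": {
  "moves": [17,14,0,-10,34,27,0,-20,51,41,0,-30,68,55,0,-40,85,68,0,-50,102,82,10,-60,119,96,20,-70,136,109,34,-80],
  "hand": 0.4
}}

```text
clock: 7.12
tcp_pos: [0.5459, -0.1487, 0.1802]
orientation: [0.912, 3.005, -0.0]
contact_force: [-0.0, 0.3, -0.3]
grip_width: 0.0512
```

```bash
python3 - <<'E'
from bench import r;from h import *
o=r.get_obs();print(o["clock"],o["tcp_pos"],o["joints"],o["grip_width"],delta(o,[.545,-.1495,.11]))
E
```

```text
7.125 [ 0.54591315 -0.14874918  0.18015544] [ 0.49619598  0.38761107 -0.42774176  1.84948466  0.19515496  0.94463244
  0.96303859] 0.05119012845102412 (array([ 0.4, -1.1, 70.2]), 0, 'yaw', np.float64(2.552), 'tilt', array([ 0.001, -0.   , -1.   ]))
```

Call:
{"op": "send_rows", "data": {
  "moves": [0,-1,25,0,0,-1,50,0,0,-1,70,0,0,-1,70,0,0,-1,70,0]
}}

```text
clock: 7.75
tcp_pos: [0.545, -0.15, 0.1107]
orientation: [0.917, 3.004, 0.0]
contact_force: [0.4, 0.4, 0.3]
grip_width: 0.0512
```

```bash
python3 snap.py 5; python3 - <<'E'
from bench import r;from h import *
o=r.get_obs();print(delta(o,[.545,-.1495,.11]))
E
```

```text
7.85 [ 0.54519919 -0.1500974   0.11100332] q7 0.9169565507980165 0.05111648457776935 [-0.27193085  0.44914205  0.02625011] [0.02628975 0.00234738 0.01011682]
(array([0.5, 0.4, 1. ]), 0, 'yaw', np.float64(2.55), 'tilt', array([ 0.002, -0.001, -1.   ]))
```

View pics/s5.png

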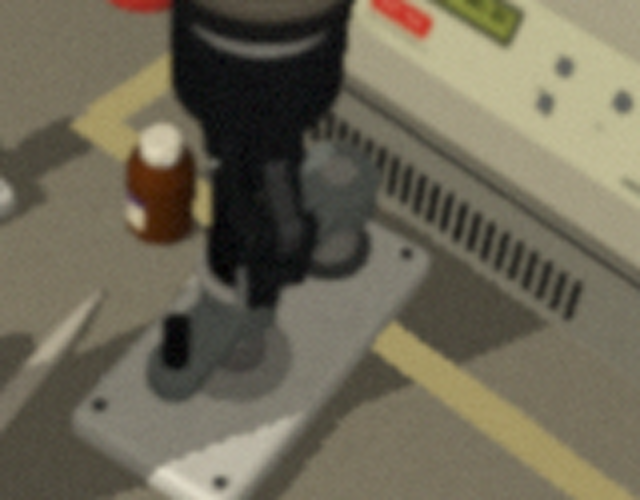

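View pics/t5.png

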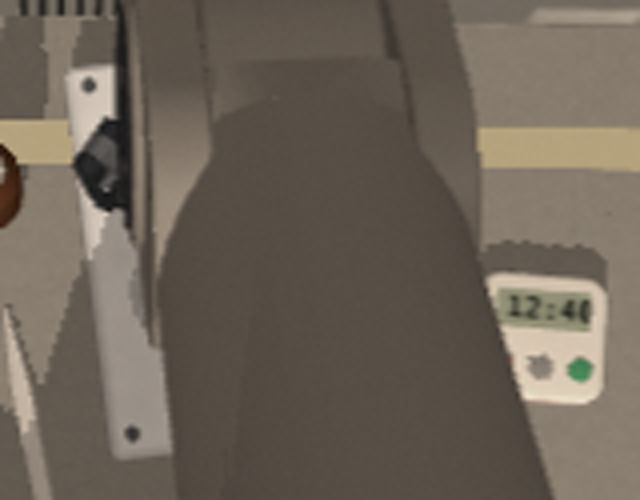

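The gripper stands round the knob without contact; the peg at (175,340) is clear. Now grip.

Call:
{"op": "send_rows", "data": {
  "moves": [0,0,0,0,0,0,0,0,0,0,0,0,0,0,0,0,0,0,0,0],
  "hand": 1,
  "newtons": 28
}}

```text
clock: 8.48
tcp_pos: [0.5451, -0.1501, 0.1107]
orientation: [0.915, 3.004, 0.0]
contact_force: [-0.6, -1.1, 6.3]
grip_width: 0.0334
```

```bash
cat > st.py <<'E'
from bench import r;from h import *
o=r.get_obs();R=Rn.from_rotvec(o["orientation"]).as_matrix()
print("t",o["clock"],"p",np.round(o["tcp_pos"]*1e3,2),"yaw",round(np.degrees(np.arctan2(R[1,0],R[0,0])),2),"q7",round(o["joints"][-1],3),"w",round(o["grip_width"]*1e3,2),"F",np.round(o["contact_force"],1),"M",np.round(o["moment"],3), "tau7",o["tau"][-1])
E
python3 st.py
```

```text
t 8.475 p [ 545.15 -150.05  110.72] yaw 146.12 q7 0.918 w 33.38 F [-0.6 -1.1  6.3] M [0.075 0.171 0.025] tau7 -0.0158936670050025
```

Call:
{"op": "send_rows", "data": {
  "moves": [0,0,-2,0,0,0,-2,0,0,0,-1.7,5,0,0,-1.3,10,0,0,-0.9,15,0,0,-0.6,20,0,0,-0.6,20]
}}

```text
clock: 9.35
tcp_pos: [0.5445, -0.1499, 0.1098]
orientation: [-1.422, -2.801, -0.0]
contact_force: [6.0, -0.7, -11.0]
grip_width: 0.033
```

```bash
python3 st.py
```

```text
t 9.35 p [ 544.46 -149.89  109.82] yaw 126.17 q7 0.614 w 33.0 F [  6.   -0.7 -11. ] M [-0.067 -1.125 -0.044] tau7 -0.314795533195138
```

Call:
{"op": "send_rows", "data": {
  "moves": [0,0,1.1,0,0,0,1.3,3,0,0,1.6,7,0,0,1.9,11,0,0,2.2,15,0,0,2.5,20,0,0,2.8,25,0,0,3.2,30]
}}

```text
clock: 10.35
tcp_pos: [0.5445, -0.1501, 0.1076]
orientation: [2.101, 2.336, 0.0]
contact_force: [1.0, -0.0, -3.1]
grip_width: 0.033
```

```bash
python3 st.py
```

```text
t 10.35 p [ 544.47 -150.06  107.57] yaw 96.05 q7 0.155 w 32.98 F [ 1.  -0.  -3.1] M [-0.102 -0.485  0.122] tau7 0.6749599613249302
```

Call:
{"op": "send_rows", "data": {
  "moves": [0,0,0.5,4,0,0,0.8,8,0,0,1.1,12,0,0,1.4,16,0,0,1.7,20]
}}

```text
clock: 10.98
tcp_pos: [0.5444, -0.1501, 0.1064]
orientation: [2.474, 1.936, -0.0]
contact_force: [0.5, -0.2, 2.8]
grip_width: 0.0328
```

```bash
python3 st.py
```

```text
t 10.975 p [ 544.4  -150.06  106.39] yaw 76.1 q7 -0.148 w 32.83 F [ 0.5 -0.2  2.8] M [0.012 0.044 0.207] tau7 0.4349160008132458
```

Call:
{"op": "send_rows", "data": {
  "moves": [0,0,0.1,2.5,0,0,0.2,5,0,0,0.3,8]
}}

```text
clock: 11.35
tcp_pos: [0.5443, -0.15, 0.1061]
orientation: [2.602, 1.76, -0.0]
contact_force: [-0.9, 0.7, 2.8]
grip_width: 0.0331
```

```bash
python3 st.py
```

```text
t 11.35 p [ 544.33 -150.04  106.13] yaw 68.14 q7 -0.268 w 33.08 F [-0.9  0.7  2.8] M [-0.012  0.012  0.254] tau7 0.280047208070755
```

Call:
{"op": "send_rows", "data": {
  "moves": [0,0,0.1,2.5,0,0,0.1,5]
}}

```text
clock: 11.6
tcp_pos: [0.5443, -0.15, 0.106]
orientation: [-2.676, -1.645, 0.0]
contact_force: [-0.1, -0.0, 1.6]
grip_width: 0.0329
```

```bash
python3 st.py
```

```text
t 11.6 p [ 544.32 -149.99  106.02] yaw 63.16 q7 -0.343 w 32.9 F [-0.1 -0.   1.6] M [-0.014  0.038  0.245] tau7 0.15242395922541618
```

Call:
{"op": "send_rows", "data": {
  "moves": [0,0,0,2.5,0,0,0,5]
}}

```text
clock: 11.85
tcp_pos: [0.5443, -0.1499, 0.1059]
orientation: [-2.745, -1.527, 0.0]
contact_force: [0.8, 0.6, 2.1]
grip_width: 0.0329
```

```bash
python3 st.py
```

```text
t 11.85 p [ 544.27 -149.95  105.95] yaw 58.16 q7 -0.419 w 32.95 F [0.8 0.6 2.1] M [0.09  0.021 0.27 ] tau7 0.15292962547391653
```

Call:
{"op": "send_rows", "data": {
  "moves": [0,0,0,4]
}}

```text
clock: 11.98
tcp_pos: [0.5442, -0.1499, 0.1059]
orientation: [-2.797, -1.429, 0.0]
contact_force: [-0.3, -1.0, 1.5]
grip_width: 0.0329
```

```bash
python3 st.py
```

```text
t 11.975 p [ 544.23 -149.94  105.93] yaw 54.12 q7 -0.479 w 32.89 F [-0.3 -1.   1.5] M [0.061 0.049 0.232] tau7 0.5193722248077393
```

Call:
{"op": "send_rows", "data": {
  "moves": [0,0,0,4]
}}

```text
clock: 12.1
tcp_pos: [0.5442, -0.1499, 0.1059]
orientation: [-2.846, -1.33, 0.0]
contact_force: [-0.3, -0.2, 2.5]
grip_width: 0.0328
```

```bash
python3 st.py
```

```text
t 12.1 p [ 544.19 -149.93  105.93] yaw 50.1 q7 -0.54 w 32.85 F [-0.3 -0.2  2.5] M [0.025 0.022 0.198] tau7 0.4664750397205353
```

Call:
{"op": "send_rows", "data": {
  "moves": [0,0,0,3]
}}

```text
clock: 12.22
tcp_pos: [0.5442, -0.1499, 0.1059]
orientation: [-2.879, -1.255, 0.0]
contact_force: [-1.5, 0.9, 1.9]
grip_width: 0.0334
```

```bash
python3 st.py
```

```text
t 12.225 p [ 544.2  -149.9   105.93] yaw 47.11 q7 -0.585 w 33.37 F [-1.5  0.9  1.9] M [0.029 0.08  0.097] tau7 0.2598267327994108
```

Torque dipped from 0.25 to about 0.1, which is the first click. I'll turn about 16° further, to the middle of the window.

Call:
{"op": "send_rows", "data": {
  "moves": [0,0,0,4,0,0,0,8]
}}

```text
clock: 12.48
tcp_pos: [0.5442, -0.1498, 0.106]
orientation: [-2.96, -1.051, 0.001]
contact_force: [-0.4, -0.2, 2.6]
grip_width: 0.033
```

```bash
python3 st.py
```

```text
t 12.475 p [ 544.17 -149.84  105.95] yaw 39.1 q7 -0.705 w 32.99 F [-0.4 -0.2  2.6] M [0.095 0.083 0.226] tau7 0.45060415752232075
```

Call:
{"op": "send_rows", "data": {
  "moves": [0,0,0,4,0,0,0,8]
}}

```text
clock: 12.72
tcp_pos: [0.5441, -0.1498, 0.1059]
orientation: [-3.026, -0.842, 0.001]
contact_force: [-0.9, -0.3, 0.7]
grip_width: 0.033
```

```bash
python3 st.py
```

```text
t 12.725 p [ 544.13 -149.79  105.92] yaw 31.11 q7 -0.825 w 33.0 F [-0.9 -0.3  0.7] M [0.107 0.104 0.219] tau7 0.384119488298893
```

Call:
{"op": "send_rows", "data": {
  "moves": [0,0,0,0,0,0,0,0,0,0,0,0],
  "hand": 0.4
}}

```text
clock: 13.1
tcp_pos: [0.5442, -0.1501, 0.1051]
orientation: [-3.026, -0.844, 0.0]
contact_force: [0.1, -0.3, -0.7]
grip_width: 0.0513
```

```bash
python3 st.py; python3 -c "
from bench import r;from h import *
print(delta(r.get_obs(),[.39,-.23,.22]))"
```

```text
t 13.1 p [ 544.24 -150.06  105.14] yaw 31.17 q7 -0.824 w 51.28 F [ 0.1 -0.3 -0.7] M [-0.002  0.024  0.037] tau7 0.013806098140776157
(array([-173.4,  -11.5, -114.8]), 0, 'yaw', np.float64(0.544), 'tilt', array([-0.,  0., -1.]))
```

Call:
{"op": "send_rows", "data": {
  "moves": [0,0,-20,0,0,0,-60,0,0,0,-90,0,-40,-3,-115,0,-85,-6,-115,0,-130,-9,-115,0,-173,-11,-115,0,-173,-11,-115,0]
}}

```text
clock: 14.1
tcp_pos: [0.3875, -0.2317, 0.2201]
orientation: [-3.028, -0.836, 0.002]
contact_force: [1.0, 0.3, 0.9]
grip_width: 0.0514
```

```bash
python3 snap.py 6; python3 - <<'E'
import pickle,cv2
t=pickle.load(open("top6.pkl","rb"))["img"];u=pickle.load(open("top4.pkl","rb"))["img"]
a=[cv2.resize(i[180:215,300:335,::-1],(390,390),interpolation=cv2.INTER_CUBIC) for i in(u,t)]
cv2.imwrite("pics/cmp6.png",cv2.hconcat(a))
E
```

```text
14.2 [ 0.3908574  -0.2300301   0.22037492] q7 -0.6078293768153379 0.05119781137157528 [ 0.35506553 -0.14588617 -0.03249248] [-0.01930685  0.00665216 -0.0105814 ]
```

View pics/t6.png

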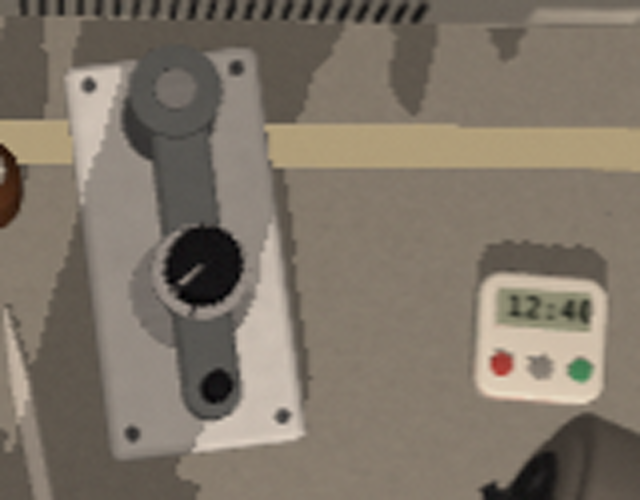

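View pics/cmp6.png

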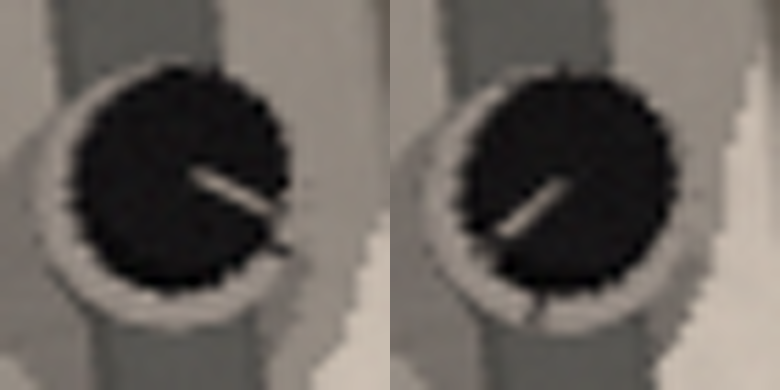

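View pics/s6.png

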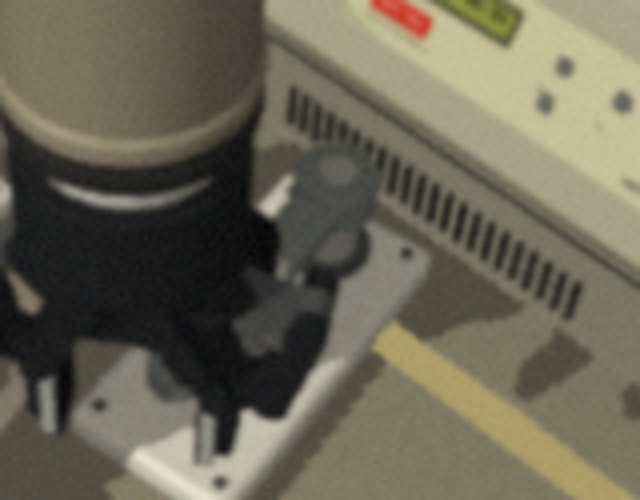

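```bash
python3 - <<'E'
import pickle;from h import *
for n,m,fl,dz in(("4",(275,210),(283,247),0),("6",(107,237),(147,308),-.007)):
  t=pickle.load(open(f"top{n}.pkl","rb"));s=390/35
  T=lambda x,y:(x/s+299.55,y/s+179.55)
  c=np.array([.5443,-.1500])
  a=onz(t,T(*m),.138+dz)[:2]-c;b=onz(t,T(*fl),.107+dz)[:2]-c
  A,B=[np.arctan2(v[1],v[0]) for v in(a,b)];print(n,A,B,"slip",(B-A+np.pi)%(2*np.pi)-np.pi,np.hypot(*a),np.hypot(*b))
E
```

```text
4 -1.9985729721098535 -1.9920010738840719 slip 0.006571898225781858 0.01505837243526865 0.019597660228350793
6 2.240750890838691 2.90965577474421 slip 0.6689048839055189 0.016543405106070306 0.01839755396478101
```

In the pictures the mark stands 0.67 rad past the flange line (0.01 rad before turning), so the slip is inside the window. The bridge is home and the robot is clear.

```bash
python3 -c "
from bench import r
print(r.hand_in())"
```

```text
the job is handed in; nothing more can be done
None
```

I swung the bridge home by its peg, turned the knob clockwise through one click of clutch slip, then let go, backed off and handed in at about 14 s. No verdict was reported.

- **Bridge:** it met its stop with about 5.7 N of reaction. After release the top camera put it at -0.01 rad, which is home within measurement error.
- **Knob torque:** it ran at about 0.12 N m while the pad was free and rose to about 0.25 N m on the disc. It dipped to about 0.10 N m at the first click (0.15 was expected), then climbed back to about 0.22 N m.
- **Slip:** the top camera shows the knob mark 0.67 rad past the flange line, against the wanted 0.27 to 1.4 rad. The same measurement gave 0.01 rad before turning. From the wrist readings I had estimated 0.57 rad.
- **Vertical force:** at most about 3 N once the pad was on the disc. While the pad was still free I briefly pulled up on the knob with about 11 N and then corrected it. The slip only began later, on the disc.
- **Not checked directly:** the pad force and the disc's position, since both are hidden under the bridge. I take the disc to be pressed because the torque reached the clutch value. The bottle, forceps and timer looked unmoved in the last picture, but I did not measure them.

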